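Line up the padlocks by size on the display plank

ROBOT

A 6-joint arm with a two-finger parallel gripper is mounted at the origin on the work surface. World frame = base frame: x ahead of the robot, y to its left, z up, the work surface at z = 0. Lengths are in m, angles in rad, forces in N, time in s.
With the tool pointing down it reaches from about 0.225 to 0.875 m from the base axis. Payload 3.4 kg.
Tool frame: the origin (TCP) lies where the fingers leave the gripper's body, on its centre line; the fingertips stand 73 mm ahead of it and the grasp point (between the pads) lies 54 mm ahead of it (manip.grip_point_offset is the distance from the TCP to the grasp point, in m); z points along the fingers, y is the line along which they close (so a half turn about z gives the same grasp; the last joint's range is limited). The gripper opens to 85 mm and grips with 20 to 120 N. Pads are 22 mm wide; open, the fingers measure 114 mm over their backs; the gripper's body (76 mm by 85 mm) begins 54 mm behind the grasp point. The pads swing forward as they close: fully open they stand 13 mm farther back than shut.
Start: joints at [-1.232, 0.276, 1.505, -0, 1.361, -0.121], TCP at [0.255, -0.515, 0.304] pointing down, gripper open.
Joint ranges: [-2.89, 2.89], [-0.75, 2.08], [0.22, 2.7], [-1.18, 4.32], [0.11, 2.71], [-2.7, 2.7]. Speed limits (rad/s): [2.57, 2.57, 3.14, 3.14, 3.14, 3.14].

INTERFACE

Orientations are given as a unit quaternion [w, x, y, z].
In Python, from rig import sensors, cams, manip, spotter gives the robot as it stands.
- The arm moves only by the tool drive_tool, never from a script. Its argument "targets" is a list of rows, each a list of 4 numbers: the shift along the world's x, y, z in m, then the turn about the world's z in degrees. In form: [[dx, dy, dz, spin], ...]. A call has exactly 5 rows; each row shifts and turns the commanded pose from where the row before left it; what a row does not reach is not made up. A row lasts 1/8 s, in which the tool goes at most 62.5 mm and 10.7 degrees, less where a joint would pass 70% of its speed; a pose out of reach is approached as far as the arm can. A call is refused whole if a number of a shift passes 0.0625 or a number of a turn 10.7, either way. A call with a gripper value outside its range is refused whole. "jaw" is the finger opening in m, from 0 to 0.0854, set as the call begins (left out, the last holds). The fingers move at their own pace and stop on an object; "force" is the grip in N (left out, the last holds). Time passes only in rows, so rows that do not move let the fingers close, or fill a call up. It gives the time, the measured TCP pose, the force and the opening at its end, in the units of the state.
- sensors.get_state(): the state, without advancing time (a new reading comes with each control period).
- cams.get_image(name): name is "side" or "top"; returns a dict with "color" (420x560x3 uint8, red, green, blue), "intrinsics" (3x3 intrinsics, pixels), "R" (3x3) and "t" (3): a world point X has camera coordinates R X + t. Camera axes: x right, y down, z forward; pixel columns grow to the right and rows downward; lengths in m; the calibration is good to about 2 mm. A picture is of the moment at which its call begins. There is no depth.
- manip.sign_off(): hands the job in, once; it reports no verdict.
Trained networks look in the newest picture that a camera, given by its name, has taken for a name from the list of things; names that differ only in an ending like _2 or _b are one class to them, and where a whole thing is asked for, a point or a joint stands for the part that bears it (a point fixed in the world has none). Each returns a list of dicts, best first, with "score" (0 to 1); they miss things now and then, are a little off and sometimes report something else, mostly with a low value. They report only what shows in the picture. A call takes as long as a camera call. They do not tell look-alikes from the thing itself.
- spotter.find_in(query, camera): "point" ([x, y, z] in m, in world coordinates, good to about 4 mm: the middle of the surface that is visible of it).
- spotter.landmark_of(query, camera): "point" ([x, y, z] in m, in world coordinates, good to about 4 mm: a listed point, or the origin of a listed thing).
The state is a dict: "clock": time; "qpos": joint angles; "qd": joint speeds; "effort": joint torques, N m; "position": TCP position; "ee_rot": TCP orientation; "contact_force": force on the tool from outside, world axes, zero at the start; "moment": the same for the moment, N m; "width": finger opening in m.
Only numpy, scipy, OpenCV 4.12 (cv2) and the standard library are available. Lean on these libraries where they do the work, as an engineer would, in place of code of your own. Each camera call takes 0.05 s, during which the arm holds its last target. There are 200 camera calls.

TASK

Set the four brass padlocks out on the display plank in order of size, one standing upright and centred on each black pad with its width along the row: the smallest on the pad next to the steel bookend, and each next one larger than the last. Do not let any padlock fall over, and leave the glass jar where it is.

Things in the scene. Friction and masses are not known exactly. Their poses are not given: they have to be found in the camera images.
- padlock_a_center (a point): The smallest of four closed brass padlocks with steel shackles, standing upright on the bench on its flat foot, shackle up: brass body 35 mm wide, 16 mm thick, 32 mm high; 52 mm high in all with the shackle. The point is half-way up the whole padlock, 26 mm above its foot, mid-width and mid-thickness, inside the brass body. Its x axis runs through the thickness, y along the width, z up. Loose, 0.1 to 0.6 kg.
- padlock_b_center (a point): The second smallest of four closed brass padlocks with steel shackles, standing upright on the bench on its flat foot, shackle up: brass body 45 mm wide, 18 mm thick, 38 mm high; 63 mm high in all with the shackle. The point is half-way up the whole padlock, 31.5 mm above its foot, mid-width and mid-thickness, inside the brass body. Its x axis runs through the thickness, y along the width, z up. Loose, 0.1 to 0.6 kg.
- padlock_c_center (a point): The second largest of four closed brass padlocks with steel shackles, standing upright on the bench on its flat foot, shackle up: brass body 55 mm wide, 20 mm thick, 44 mm high; 74 mm high in all with the shackle. The point is half-way up the whole padlock, 37 mm above its foot, mid-width and mid-thickness, inside the brass body. Its x axis runs through the thickness, y along the width, z up. Loose, 0.1 to 0.6 kg.
- padlock_d_center (a point): The largest of four closed brass padlocks with steel shackles, standing upright on the bench on its flat foot, shackle up: brass body 65 mm wide, 22 mm thick, 50 mm high; 85 mm high in all with the shackle. The point is half-way up the whole padlock, 42.5 mm above its foot, mid-width and mid-thickness, inside the brass body. Its x axis runs through the thickness, y along the width, z up. Loose, 0.1 to 0.6 kg.
- pad_1: Black rubber pad fixed on the plank, first (the plank's +y end) of a straight row of four equal pads 85 mm apart: 44 mm (x) by 70 mm (y), 3 mm thick. Origin at the centre of its underside, on the top of the plank, which is 20 mm above the bench; so the pad's top is 3 mm above the origin. Its y axis runs along the row. The wooden plank is 90 mm by 470 mm, fixed, and lies beyond the padlocks as seen from the robot, shifted and turned a little differently each time.
- pad_2: Black rubber pad fixed on the plank, second from the +y end of a straight row of four equal pads 85 mm apart: 44 mm (x) by 70 mm (y), 3 mm thick. Origin at the centre of its underside, on the top of the plank, which is 20 mm above the bench; so the pad's top is 3 mm above the origin. Its y axis runs along the row. The wooden plank is 90 mm by 470 mm, fixed, and lies beyond the padlocks as seen from the robot, shifted and turned a little differently each time.
- pad_3: Black rubber pad fixed on the plank, third from the +y end of a straight row of four equal pads 85 mm apart: 44 mm (x) by 70 mm (y), 3 mm thick. Origin at the centre of its underside, on the top of the plank, which is 20 mm above the bench; so the pad's top is 3 mm above the origin. Its y axis runs along the row. The wooden plank is 90 mm by 470 mm, fixed, and lies beyond the padlocks as seen from the robot, shifted and turned a little differently each time.
- pad_4: Black rubber pad fixed on the plank, fourth (the plank's -y end) of a straight row of four equal pads 85 mm apart: 44 mm (x) by 70 mm (y), 3 mm thick. Origin at the centre of its underside, on the top of the plank, which is 20 mm above the bench; so the pad's top is 3 mm above the origin. Its y axis runs along the row. The wooden plank is 90 mm by 470 mm, fixed, and lies beyond the padlocks as seen from the robot, shifted and turned a little differently each time.
- bookend: Thin bare steel bookend fixed at one end of the plank, in line with the pads: an upright plate 4 mm thick along the row, 76 mm across it, 60 mm high on a 40 by 76 mm foot. It stands at either end, 79.5 mm from the centre of the nearest pad; at the other end is a small wooden block with a white card instead. Origin at the centre of its underside, on the plank's top.
- jar: Bystander: closed glass jar of small metal parts with a steel lid, 84 mm across, 109 mm high, loose on the bench to the left of the work. Origin at the centre of its underside.
Not all that is in view belongs to the job. What is shaped like the part that bears padlock_a_center but blue or pink is not meant. Leave any turquoise look-alike of the part that bears padlock_b_center alone.

How it is judged:
By the outcome, as a careful person would: the job done as asked, in the order asked, and still so for the second after the job is handed in, with the robot touching nothing.
It also fails if it takes over 96 s, if anything falls off the work surface, if the arm or the gripper's body presses on something with over 40 N, if the wrist force passes 120 N, or if a joint passes its speed limit or range.

## Working session

There is one attempt and no reset: what is moved stays moved. The work goes in short steps, Python scripts to look and compute and a tool call to move; the robot and the scene stay as the last step left them, time stands still between calls to the robot, and variables do not carry over. Pictures are saved under pics/ and viewed, on a budget of 14 in all, crops included, one or two more only if the job needs it, and the job is handed in when it is done.

Besides the shell and the picture viewer there is one more tool, called after "Emit:" by a JSON object that holds its "op" and its "data", one argument or row to a line. drive_tool: Moves the arm, as the interface text tells. Its arguments: {"type":"object","properties":{"targets":{"type":"array","items":{"type":"array","items":{"type":"number"}}},"jaw":{"type":"number"},"force":{"type":"number"}},"required":["targets"]}

```bash
mkdir -p pics; ls
python3 - <<'E'
from rig import sensors, cams, manip, spotter
import cv2,numpy as np
for c in("top","side"):
    im=cams.get_image(c); cv2.imwrite(f"pics/{c}0.png",im["color"][:,:,::-1])
    print(c,np.round(im["intrinsics"],1).tolist(),np.round(im["R"],3).tolist(),np.round(im["t"],3).tolist())
    for q in ["padlock_a_center","pad_1","bookend","jar"]:
        print(q,[(np.round(d["point"],3).tolist(),round(d["score"],2)) for d in spotter.landmark_of(q,c)])
print(sensors.get_state()); print(manip.grip_point_offset)
E
```

```text
pics
top [[523.9, 0.0, 281.6], [0.0, 523.9, 209.0], [0.0, 0.0, 1.0]] [[0.025, -1.0, -0.004], [-0.986, -0.024, -0.168], [0.168, 0.008, -0.986]] [0.082, 0.51, 1.336]
padlock_a_center [([0.462, 0.306, 0.026], 0.48), ([0.393, 0.169, 0.028], 0.47)]
pad_1 [([0.61, -0.097, 0.02], 0.89), ([0.62, 0.07, 0.022], 0.75), ([0.627, 0.154, 0.02], 0.68), ([0.62, -0.014, 0.018], 0.57)]
bookend [([0.603, -0.174, 0.022], 0.78)]
jar [([0.652, 0.436, 0.0], 0.75)]
side [[400.4, 0.0, 279.3], [0.0, 400.4, 208.6], [0.0, 0.0, 1.0]] [[0.897, -0.442, 0.021], [-0.254, -0.553, -0.793], [0.362, 0.706, -0.608]] [-0.429, 0.222, 0.59]
padlock_a_center [([0.464, 0.303, 0.025], 0.74), ([0.398, 0.168, 0.024], 0.62), ([0.444, 0.234, 0.028], 0.5)]
pad_1 [([0.626, 0.077, 0.02], 0.9), ([0.618, -0.013, 0.016], 0.8), ([0.448, -0.254, 0.041], 0.71), ([0.611, -0.096, 0.017], 0.62), ([0.628, 0.157, 0.02], 0.57)]
bookend [([0.609, -0.181, 0.016], 0.57), ([0.611, -0.094, 0.018], 0.18)]
jar [([0.648, 0.433, 0.002], 0.91), ([0.614, -0.093, 0.02], 0.74)]
{'clock': 0.5, 'qpos': array([-1.23196683e+00,  2.75885704e-01,  1.50491950e+00, -2.27631788e-05,
        1.36073018e+00, -1.20981815e-01]), 'qd': array([-0.00064391, -0.00016803,  0.00017403, -0.0006164 ,  0.00026096,
       -0.00040825]), 'effort': array([-6.80798476e-04, -4.16257381e+01, -2.45877546e+01, -1.95073421e-04,
        1.28041866e-03, -5.05433690e-06]), 'position': array([ 0.25517353, -0.51528445,  0.30392838]), 'ee_rot': array([ 2.96716546e-05,  9.73687358e-01,  2.27887971e-01, -7.95302617e-06]), 'contact_force': array([ 1.10092766, -0.12276228, -0.08182914]), 'moment': array([-0.00964609, -0.02110746,  0.04912761]), 'width': 0.08566255365387963}
0.0539
```

View pics/top0.png

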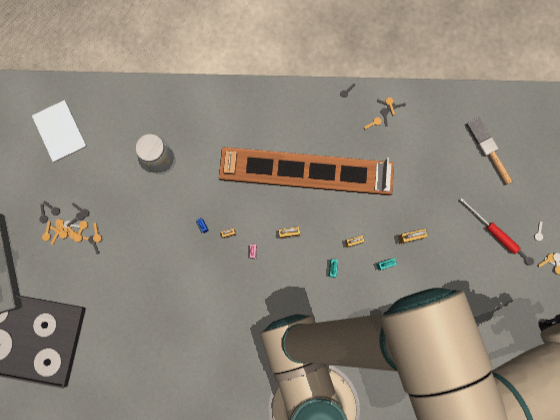

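View pics/side0.png

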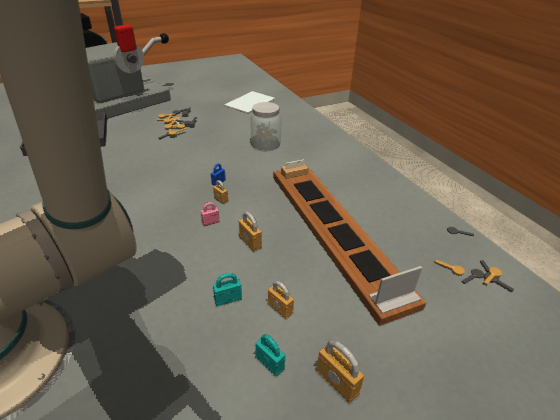

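The side and top views agree. The bookend is at the −y end, so A goes on pad_4 (top px 354,174), then B on pad_3, C on pad_2 and D on pad_1. The brass locks in the top view are A (228,233), C (289,232), B (355,241) and D (414,236). The blue, pink and turquoise ones are look-alikes. Next I'll fit box models to the brass masks and the black pads.

```bash
cat > h.py <<'E'
from rig import sensors, cams, manip, spotter
import cv2,numpy as np
from scipy.optimize import minimize
S=dict(a=(.016,.035,.032),b=(.018,.045,.038),c=(.020,.055,.044),d=(.022,.065,.050))
K=8
def proj(im,P):
    c=P@im["R"].T+im["t"]; p=c@im["intrinsics"].T; return p[:,:2]/p[:,2:]
def corners(p,size,z0):
    x,y,th=p; c,s=np.cos(th),np.sin(th)
    L=np.array([(i*size[0]/2,j*size[1]/2) for i in(-1,1) for j in(-1,1)])
    W=L@np.array([[c,s],[-s,c]])+[x,y]
    return np.vstack([np.c_[W,np.full(4,z)] for z in sorted({z0,z0+size[2]})])
def mask(im,kind):
    hsv=cv2.cvtColor(im["color"],cv2.COLOR_RGB2HSV)
    m=cv2.inRange(hsv,(12,110,60),(28,255,255)) if kind=="brass" else cv2.inRange(im["color"],(0,0,0),(45,45,45))
    return m
def fit(ims,p0,size,z0,kind,verbose=0):
    pre=[]
    for im in ims:
        q=proj(im,corners(p0,size,z0)); o=(q.min(0)-9).astype(int); e=(q.max(0)+9).astype(int)
        m=mask(im,kind)[max(o[1],0):e[1],max(o[0],0):e[0]]
        n,l,st,ce=cv2.connectedComponentsWithStats(m)
        if n<2: continue
        m=np.uint8(l==1+np.argmax(st[1:,4]))*255
        h=cv2.convexHull(cv2.findNonZero(m))
        M=np.zeros_like(m); cv2.fillPoly(M,[h],255)
        if kind!="brass": M=m
        pre.append((im,np.maximum(o,0),cv2.resize(M,None,fx=K,fy=K,interpolation=cv2.INTER_LINEAR)>127))
    def cost(u,each=False):
        p=np.array(p0)+np.array(u)*[.01,.01,.3]; out=[]
        for im,o,M in pre:
            q=((proj(im,corners(p,size,z0))-o+.5)*K).astype(np.float32)
            R=np.zeros(M.shape,np.uint8); cv2.fillPoly(R,[cv2.convexHull(q).astype(int)],1); R=R>0
            out.append(1-(R&M).sum()/(R|M).sum())
        return out if each else sum(out)
    best=min((minimize(cost,[0,0,t],method="Nelder-Mead",options=dict(initial_simplex=np.array([[0,0,t],[.6,0,t],[0,.6,t],[0,0,t+.7]]),maxiter=150)) for t in(-.7,0,.7)),key=lambda r:r.fun)
    return np.array(p0)+best.x*[.01,.01,.3],[round(c,2) for c in cost(best.x,True)]
def ray(im,uv,z):
    d=im["R"].T@np.linalg.inv(im["intrinsics"])@[*uv,1]; C=-im["R"].T@im["t"]; return C+d*(z-C[2])/d[2]
def show(n,r): print(n,"xy mm",np.round(r[0][:2]*1000,1),"yaw",round(np.degrees(r[0][2]),1),"1-iou",r[1])
E
python3 - <<'E'
from h import *
ims=[cams.get_image(c) for c in("top","side")]
px=dict(a=(228,233),b=(355,241),c=(289,232),d=(414,236))
for k,uv in px.items():
    p=ray(ims[0],uv,.03); 
    for n,I in(("both",ims),("top",ims[:1]),("side",ims[1:])): show(k+n,fit(I,[p[0],p[1],0.],S[k],0.,"brass"))
for i,uv in enumerate([(260,166),(291,169),(322,171),(354,174)],1):
    p=ray(ims[0],uv,.023)
    for n,I in(("both",ims),("top",ims[:1]),("side",ims[1:])): show(f"pad{i}"+n,fit(I,[p[0],p[1],0.],(.044,.07,0),.023,"pad"))
E
```

```text
aboth xy mm [444.5 235.6] yaw 16.6 1-iou [np.float64(0.09), np.float64(0.08)]
atop xy mm [444.1 235.7] yaw 18.3 1-iou [np.float64(0.09)]
aside xy mm [444.5 234.9] yaw 14.4 1-iou [np.float64(0.07)]
bboth xy mm [430.2 -99.8] yaw 17.8 1-iou [np.float64(0.12), np.float64(0.07)]
btop xy mm [ 430.7 -100.3] yaw 18.7 1-iou [np.float64(0.12)]
bside xy mm [429.8 -99.9] yaw 17.8 1-iou [np.float64(0.07)]
cboth xy mm [449.2  73.9] yaw 8.0 1-iou [np.float64(0.08), np.float64(0.08)]
ctop xy mm [449.2  73.9] yaw 8.5 1-iou [np.float64(0.08)]
cside xy mm [448.9  72.3] yaw 7.2 1-iou [np.float64(0.07)]
dboth xy mm [ 446.9 -251.5] yaw 15.1 1-iou [np.float64(0.08), np.float64(0.06)]
dtop xy mm [ 447.2 -251.5] yaw 15.0 1-iou [np.float64(0.08)]
dside xy mm [ 446.3 -251.9] yaw 13.3 1-iou [np.float64(0.05)]
pad1both xy mm [627.8 155.6] yaw -4.0 1-iou [np.float64(0.15), np.float64(0.08)]
pad1top xy mm [628.7 157.5] yaw -4.3 1-iou [np.float64(0.14)]
pad1side xy mm [627.1 154.3] yaw -4.7 1-iou [np.float64(0.07)]
pad2both xy mm [621.6  70.9] yaw -4.6 1-iou [np.float64(0.16), np.float64(0.06)]
pad2top xy mm [622.7  72.6] yaw -3.8 1-iou [np.float64(0.15)]
pad2side xy mm [621.6  70.1] yaw -3.9 1-iou [np.float64(0.06)]
pad3both xy mm [616.  -13.8] yaw -4.4 1-iou [np.float64(0.17), np.float64(0.05)]
pad3top xy mm [616.7 -12.4] yaw -4.5 1-iou [np.float64(0.16)]
pad3side xy mm [615.7 -14.1] yaw -4.1 1-iou [np.float64(0.05)]
pad4both xy mm [610.1 -97.9] yaw -4.4 1-iou [np.float64(0.15), np.float64(0.06)]
pad4top xy mm [611.5 -96.7] yaw -6.2 1-iou [np.float64(0.14)]
pad4side xy mm [609.8 -98.8] yaw -4.2 1-iou [np.float64(0.05)]
```

Emit:
{"op": "drive_tool", "data": {
  "targets": [
    [0.024,0.033,-0.008,9.8],
    [0.024,0.033,-0.008,9.8],
    [0.024,0.033,-0.008,9.8],
    [0.024,0.033,-0.008,9.8],
    [0.024,0.033,-0.008,9.8]
  ],
  "jaw": 0.085,
  "force": 40
}}

```text
clock: 1.23
position: [0.3759, -0.3493, 0.2639]
ee_rot: [0.0, 0.79, 0.613, 0.0]
contact_force: [0.4, -0.0, 0.4]
width: 0.085
```

Emit:
{"op": "drive_tool", "data": {
  "targets": [
    [0.024,0.033,-0.01,9.8],
    [0.024,0.033,-0.01,9.8],
    [0.024,0.033,-0.01,9.8],
    [0,0,0,0],
    [0,0,0,0]
  ]
}}

```text
clock: 1.85
position: [0.4472, -0.2517, 0.2342]
ee_rot: [0.0, 0.611, 0.792, -0.0]
contact_force: [0.5, -0.5, -0.6]
width: 0.0847
```

Emit:
{"op": "drive_tool", "data": {
  "targets": [
    [0,0,-0.035,0],
    [0,0,-0.035,0],
    [0,0,-0.035,0],
    [0,0,-0.025,0],
    [0,0,-0.012,0]
  ]
}}

```text
clock: 2.48
position: [0.4463, -0.2523, 0.091]
ee_rot: [-0.001, 0.611, 0.791, -0.0]
contact_force: [-0.0, -0.7, -0.2]
width: 0.0851
```

Emit:
{"op": "drive_tool", "data": {
  "targets": [
    [0,0,0,0],
    [0,0,0,0],
    [0,0,0,0],
    [0,0,0,0],
    [0,0,0,0]
  ],
  "jaw": 0.01
}}

```text
clock: 3.1
position: [0.4471, -0.2516, 0.0929]
ee_rot: [0.001, 0.61, 0.792, -0.0]
contact_force: [-2.4, -0.9, 5.7]
width: 0.0211
```

Run:
```python
from h import *
print(sensors.get_state())
im=cams.get_image("side"); cv2.imwrite("pics/s1.png",cv2.resize(im["color"][200:,180:460,::-1],None,fx=2.5,fy=2.5))
```

```text
{'clock': 3.1, 'qpos': array([-6.47854286e-01,  3.96515689e-01,  1.93052761e+00, -9.15356807e-04,
        8.13526549e-01, -9.05161578e-01]), 'qd': array([-0.00103918,  0.00043107, -0.00065053,  0.00021194, -0.00089302,
       -0.00029112]), 'effort': array([ 9.87830535e-01, -3.75856698e+01, -1.58086073e+01,  5.54935355e-01,
       -5.63821513e-01,  1.11687856e-02]), 'position': array([ 0.44712191, -0.2516012 ,  0.09285001]), 'ee_rot': array([ 5.14342268e-04,  6.10292795e-01,  7.92175696e-01, -3.28202539e-04]), 'contact_force': array([-2.42460781, -0.86287295,  5.74880098]), 'moment': array([-0.14710769,  0.41400149,  0.06397819]), 'width': 0.021098636585155137}
```

View pics/s1.png

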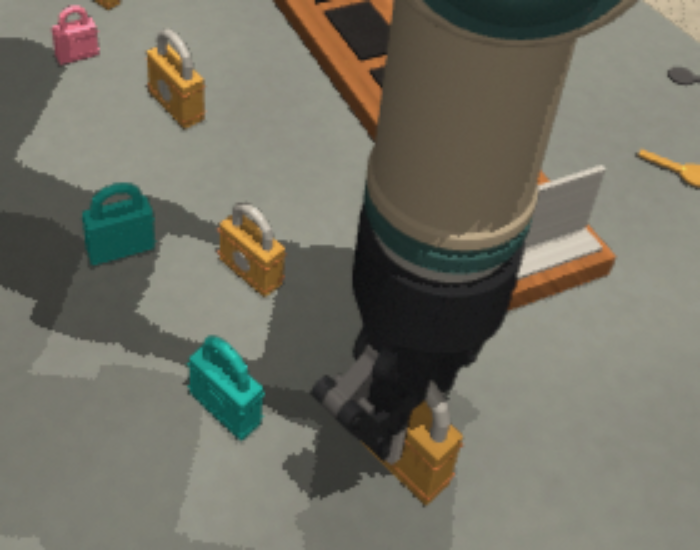

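Grip on D is good: the side crop shows the fingers across the body at about (410,440), with an opening of 21 mm. Lift and carry it to pad 1.

Emit:
{"op": "drive_tool", "data": {
  "targets": [
    [0,0,0.02,0],
    [0,0,0.03,0],
    [0,0,0.04,0],
    [0,0,0.04,0],
    [0,0,0.02,0]
  ]
}}

```text
clock: 3.78
position: [0.4475, -0.2512, 0.2435]
ee_rot: [0.001, 0.61, 0.792, 0.0]
contact_force: [0.8, -0.0, -5.5]
width: 0.0213
```

Emit:
{"op": "drive_tool", "data": {
  "targets": [
    [0.012,0.02,0,-2],
    [0.018,0.041,0,-2],
    [0.018,0.041,0,-2],
    [0.018,0.041,0,-2],
    [0.018,0.041,0,-2]
  ]
}}

```text
clock: 4.4
position: [0.5309, -0.0655, 0.2409]
ee_rot: [-0.001, 0.678, 0.735, -0.0]
contact_force: [1.0, -0.3, -5.3]
width: 0.0216
```

Emit:
{"op": "drive_tool", "data": {
  "targets": [
    [0.018,0.041,0,-2],
    [0.018,0.041,0,-2],
    [0.018,0.041,0,-2],
    [0.018,0.041,0,-2],
    [0.016,0.035,0,-1]
  ]
}}

```text
clock: 5.03
position: [0.6189, 0.1336, 0.2405]
ee_rot: [-0.001, 0.733, 0.68, -0.001]
contact_force: [1.3, -0.4, -4.6]
width: 0.0214
```

Emit:
{"op": "drive_tool", "data": {
  "targets": [
    [0.009,0.025,-0.01,0],
    [0,0,-0.03,0],
    [0,0,-0.03,0],
    [0,0,0,0],
    [0,0,0,0]
  ]
}}

```text
clock: 5.65
position: [0.6285, 0.1565, 0.1723]
ee_rot: [0.0, 0.733, 0.68, 0.0]
contact_force: [-0.2, 0.0, -4.9]
width: 0.0216
```

Run:
```python
from h import *
s=sensors.get_state(); print(s['position'],s['ee_rot'],s['width'],s['contact_force'])
for c in("top","side"):
    im=cams.get_image(c); cv2.imwrite(f"pics/{c}2.png",cv2.resize(im["color"][100:300,180:440,::-1],None,fx=2.5,fy=2.5))
```

```text
[0.62849151 0.15651531 0.17226837] [1.98904818e-04 7.32952779e-01 6.80279462e-01 1.92928181e-04] 0.021590900727979815 [-0.18751064  0.02042357 -4.89234116]
```

View pics/side2.png

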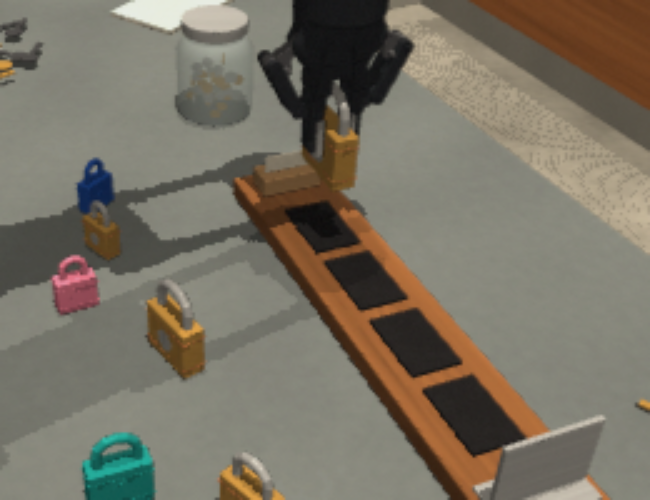

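D hangs upright over pad 1 (crop 335,150). Lower it.

Emit:
{"op": "drive_tool", "data": {
  "targets": [
    [-0.0005,-0.0005,-0.025,0],
    [0,0,-0.018,0],
    [0,0,-0.007,0],
    [0,0,-0.003,0],
    [0,0,-0.002,0]
  ]
}}

```text
clock: 6.38
position: [0.6282, 0.1563, 0.1174]
ee_rot: [0.0, 0.733, 0.68, 0.001]
contact_force: [-0.4, -0.2, -5.5]
width: 0.021
```

Emit:
{"op": "drive_tool", "data": {
  "targets": [
    [0,0,-0.001,0],
    [0,0,0,0],
    [0,0,0,0],
    [0,0,0,0],
    [0,0,0,0]
  ]
}}

```text
clock: 7.0
position: [0.6277, 0.1562, 0.116]
ee_rot: [0.0, 0.733, 0.68, 0.0]
contact_force: [-0.1, 0.1, -5.4]
width: 0.0212
```

Emit:
{"op": "drive_tool", "data": {
  "targets": [
    [0,0,-0.0005,0],
    [0,0,-0.0005,0],
    [0,0,0,0],
    [0,0,0,0],
    [0,0,0,0]
  ]
}}

```text
clock: 7.62
position: [0.6277, 0.1562, 0.1159]
ee_rot: [0.0, 0.733, 0.68, 0.0]
contact_force: [-3.0, -1.1, 5.0]
width: 0.0211
```

Emit:
{"op": "drive_tool", "data": {
  "targets": [
    [0,0,-0.0005,0],
    [0,0,-0.0005,0],
    [0,0,0,0],
    [0,0,0,0],
    [0,0,0,0]
  ]
}}

```text
clock: 8.25
position: [0.6277, 0.1562, 0.1159]
ee_rot: [0.0, 0.733, 0.68, 0.0]
contact_force: [-4.8, -1.0, 10.5]
width: 0.0214
```

Emit:
{"op": "drive_tool", "data": {
  "targets": [
    [0,0,0,0],
    [0,0,0,0],
    [0,0,0,0],
    [0,0,0,0],
    [0,0,0,0]
  ],
  "jaw": 0.06
}}

```text
clock: 8.88
position: [0.6277, 0.1562, 0.1138]
ee_rot: [0.0, 0.733, 0.68, -0.0]
contact_force: [-0.9, -0.1, 0.8]
width: 0.0598
```

Emit:
{"op": "drive_tool", "data": {
  "targets": [
    [0,0,0.01,0],
    [0,0,0.03,0],
    [0,0,0.04,0],
    [0,0,0.04,0],
    [-0.018,-0.008,0,2]
  ]
}}

```text
clock: 9.5
position: [0.6126, 0.1487, 0.2389]
ee_rot: [0.003, 0.72, 0.694, 0.004]
contact_force: [0.2, 0.1, -0.5]
width: 0.0604
```

Emit:
{"op": "drive_tool", "data": {
  "targets": [
    [-0.032,-0.015,0,2],
    [-0.032,-0.015,0,2],
    [-0.032,-0.015,0,2],
    [-0.032,-0.015,0,2],
    [-0.032,-0.0145,0,2]
  ]
}}

```text
clock: 10.12
position: [0.4487, 0.0733, 0.2347]
ee_rot: [0.001, 0.657, 0.754, 0.0]
contact_force: [0.3, -0.6, 0.0]
width: 0.0599
```

Emit:
{"op": "drive_tool", "data": {
  "targets": [
    [0,0,-0.02,0],
    [0,0,-0.03,0],
    [0,0,0,0],
    [0,0,0,0],
    [0,0,0,0]
  ]
}}

```text
clock: 10.75
position: [0.4506, 0.0737, 0.1851]
ee_rot: [0.001, 0.658, 0.753, 0.001]
contact_force: [0.2, -0.2, -0.1]
width: 0.0599
```

Run:
```python
from h import *
s=sensors.get_state(); print(s['position'],s['ee_rot'],s['width'],s['contact_force'])
ims=[cams.get_image(c) for c in("top","side")]
for n,I in(("top",ims[:1]),("side",ims[1:])): show("d"+n,fit(I,[.628,.156,-.07],S["d"],.023,"brass"))
show("c side",fit(ims[1:],[.449,.074,.14],S["c"],0,"brass"))
cv2.imwrite("pics/3.png",np.vstack([cv2.resize(i["color"][100:260,180:440,::-1],None,fx=1.8,fy=1.8) for i in ims]))
```

```text
[0.45058699 0.07374193 0.18514206] [0.00099865 0.65770656 0.75327306 0.0008794 ] 0.05992883406375501 [ 0.20742539 -0.20958389 -0.11356186]
dtop xy mm [640.4 162.7] yaw -10.0 1-iou [np.float64(0.69)]
dside xy mm [601.6 118.6] yaw 78.1 1-iou [np.float64(0.43)]
c side xy mm [448.7  71.9] yaw 7.3 1-iou [np.float64(0.07)]
```

View pics/3.png

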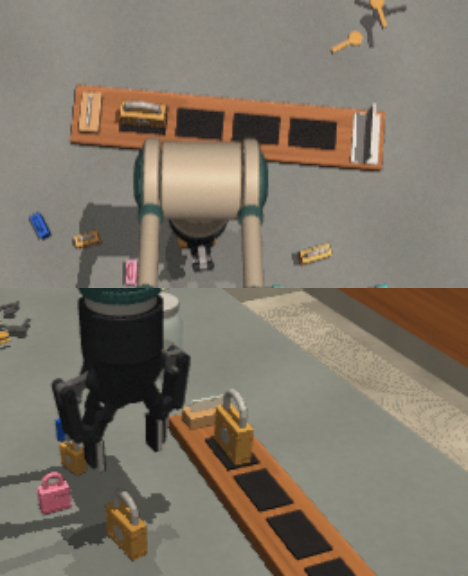

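D stands upright on pad 1. The open gripper is above C and aligned with it.

Emit:
{"op": "drive_tool", "data": {
  "targets": [
    [-0.001,0,-0.03,0],
    [0,0,-0.03,0],
    [0,0,-0.02,0],
    [0,0,-0.012,0],
    [0,0,-0.005,0]
  ]
}}

```text
clock: 11.48
position: [0.4489, 0.0737, 0.0867]
ee_rot: [0.0, 0.658, 0.753, 0.0]
contact_force: [1.1, 0.3, -0.7]
width: 0.0597
```

Emit:
{"op": "drive_tool", "data": {
  "targets": [
    [0,0,0,0],
    [0,0,0,0],
    [0,0,0,0],
    [0,0,0,0],
    [0,0,0,0]
  ],
  "jaw": 0.01
}}

```text
clock: 12.1
position: [0.4489, 0.0737, 0.0876]
ee_rot: [0.0, 0.658, 0.753, 0.0]
contact_force: [-1.1, 0.4, 5.7]
width: 0.0194
```

Emit:
{"op": "drive_tool", "data": {
  "targets": [
    [0,0,0.02,0],
    [0,0,0.03,0],
    [0,0,0.04,0],
    [0,0,0.03,0],
    [0,0,0,0]
  ]
}}

```text
clock: 12.72
position: [0.4499, 0.0737, 0.2086]
ee_rot: [0.002, 0.658, 0.753, 0.002]
contact_force: [0.3, 0.2, -3.2]
width: 0.0197
```

Emit:
{"op": "drive_tool", "data": {
  "targets": [
    [0.02,0,0,-2],
    [0.034,-0.0005,0,-2],
    [0.034,-0.0005,0,-2],
    [0.034,-0.0005,0,-2],
    [0.034,-0.0005,0,-2]
  ]
}}

```text
clock: 13.35
position: [0.6047, 0.0716, 0.2042]
ee_rot: [-0.001, 0.721, 0.693, -0.002]
contact_force: [0.1, 0.3, -2.7]
width: 0.0195
```

Emit:
{"op": "drive_tool", "data": {
  "targets": [
    [0.0165,-0.0005,0,-1.8],
    [0,0,-0.02,0],
    [0,0,-0.04,0],
    [0,0,-0.02,0],
    [0,0,-0.01,0]
  ]
}}

```text
clock: 13.98
position: [0.6193, 0.0711, 0.1133]
ee_rot: [-0.002, 0.732, 0.682, -0.002]
contact_force: [0.1, 0.5, -2.0]
width: 0.0192
```

Emit:
{"op": "drive_tool", "data": {
  "targets": [
    [0,0,-0.005,0],
    [0,0,0,0],
    [0,0,0,0],
    [0,0,0,0],
    [0,0,0,0]
  ]
}}

```text
clock: 14.6
position: [0.6213, 0.0712, 0.1123]
ee_rot: [0.0, 0.732, 0.682, 0.0]
contact_force: [-0.1, 0.7, -2.1]
width: 0.0193
```

Emit:
{"op": "drive_tool", "data": {
  "targets": [
    [0.0005,0,-0.0005,0],
    [0,0,-0.0005,0],
    [0,0,-0.0005,0],
    [0,0,0,0],
    [0,0,0,0]
  ]
}}

```text
clock: 15.22
position: [0.6217, 0.0712, 0.1107]
ee_rot: [0.0, 0.732, 0.682, 0.0]
contact_force: [0.1, -0.3, 0.3]
width: 0.0194
```

Emit:
{"op": "drive_tool", "data": {
  "targets": [
    [0,0,-0.0005,0],
    [0,0,-0.0005,0],
    [0,0,0,0],
    [0,0,0,0],
    [0,0,0,0]
  ]
}}

```text
clock: 15.85
position: [0.6217, 0.0712, 0.1106]
ee_rot: [0.0, 0.732, 0.682, 0.0]
contact_force: [-2.6, 0.0, 7.0]
width: 0.0194
```

Emit:
{"op": "drive_tool", "data": {
  "targets": [
    [0,0,0,0],
    [0,0,0,0],
    [0,0,0,0],
    [0,0,0,0],
    [0,0,0,0]
  ],
  "jaw": 0.06
}}

```text
clock: 16.48
position: [0.6217, 0.0712, 0.1093]
ee_rot: [0.0, 0.732, 0.682, -0.0]
contact_force: [-0.1, 0.4, 0.0]
width: 0.0601
```

Emit:
{"op": "drive_tool", "data": {
  "targets": [
    [0,0,0.01,0],
    [0,0,0.03,0],
    [0,0,0.04,0],
    [0,0,0.04,0],
    [-0.0165,-0.016,0,2]
  ]
}}

```text
clock: 17.1
position: [0.608, 0.0557, 0.2343]
ee_rot: [0.004, 0.719, 0.695, 0.004]
contact_force: [-0.6, 0.0, -0.4]
width: 0.0594
```

Emit:
{"op": "drive_tool", "data": {
  "targets": [
    [-0.035,-0.031,0,4],
    [-0.035,-0.031,0,4],
    [-0.035,-0.031,0,4],
    [-0.035,-0.031,0,4],
    [-0.035,-0.031,0,4]
  ]
}}

```text
clock: 17.73
position: [0.4292, -0.1007, 0.2303]
ee_rot: [0.001, 0.587, 0.81, 0.0]
contact_force: [0.5, -0.6, -0.4]
width: 0.0603
```

Emit:
{"op": "drive_tool", "data": {
  "targets": [
    [0,0,-0.02,0],
    [0,0,-0.03,0],
    [0,0,0,0],
    [0,0,0,0],
    [0,0,0,0]
  ]
}}

```text
clock: 18.35
position: [0.431, -0.1, 0.1806]
ee_rot: [0.001, 0.588, 0.809, 0.0]
contact_force: [0.2, -0.5, -0.3]
width: 0.0599
```

Run:
```python
from h import *
s=sensors.get_state(); print(s['position'],s['ee_rot'],s['width'],s['contact_force'])
ims=[cams.get_image(c) for c in("top","side")]
show("b side",fit(ims[1:],[.430,-.100,.3],S["b"],0,"brass"))
cv2.imwrite("pics/4.png",np.vstack([cv2.resize(i["color"][100:260,200:460,::-1],None,fx=1.8,fy=1.8) for i in ims]))
```

```text
[ 0.43104133 -0.09997324  0.18062126] [1.26036816e-03 5.88026065e-01 8.08840924e-01 3.43224206e-04] 0.059883870706184256 [ 0.17695297 -0.53494658 -0.25107742]
b side xy mm [ 429.6 -100. ] yaw 17.2 1-iou [np.float64(0.06)]
```

View pics/4.png

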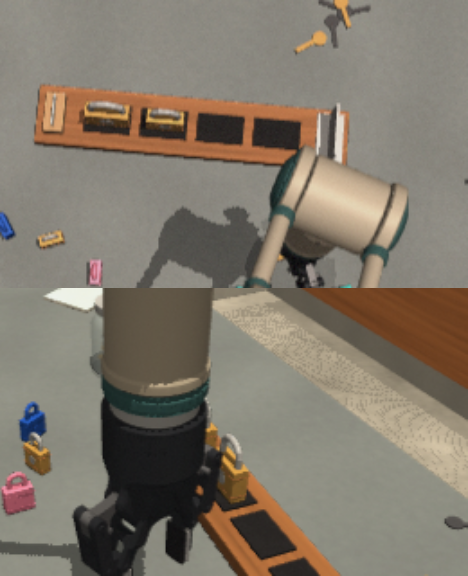

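C stands on pad 2 and D on pad 1. Descend on B.

Emit:
{"op": "drive_tool", "data": {
  "targets": [
    [-0.001,0,-0.03,0],
    [0,0,-0.03,0],
    [0,0,-0.02,0],
    [0,0,-0.012,0],
    [0,0,-0.005,0]
  ]
}}

```text
clock: 19.08
position: [0.4294, -0.0998, 0.0822]
ee_rot: [0.0, 0.588, 0.809, 0.0]
contact_force: [0.6, 0.3, -0.2]
width: 0.06
```

Emit:
{"op": "drive_tool", "data": {
  "targets": [
    [0,0,0,0],
    [0,0,0,0],
    [0,0,0,0],
    [0,0,0,0],
    [0,0,0,0]
  ],
  "jaw": 0.008
}}

```text
clock: 19.7
position: [0.4296, -0.1, 0.0831]
ee_rot: [0.001, 0.588, 0.809, 0.0]
contact_force: [-0.9, 0.5, 6.3]
width: 0.0176
```

Emit:
{"op": "drive_tool", "data": {
  "targets": [
    [0,0,0.02,0],
    [0,0,0.03,0],
    [0,0,0.04,0],
    [0,0,0.03,0],
    [0,0,0,0]
  ]
}}

```text
clock: 20.32
position: [0.4302, -0.1002, 0.2041]
ee_rot: [0.002, 0.588, 0.809, 0.001]
contact_force: [0.9, -0.1, -1.6]
width: 0.0171
```

Emit:
{"op": "drive_tool", "data": {
  "targets": [
    [0.02,0.01,0,-2],
    [0.034,0.016,0,-4],
    [0.034,0.016,0,-4],
    [0.034,0.016,0,-4],
    [0.034,0.016,0,-4]
  ]
}}

```text
clock: 20.95
position: [0.5852, -0.0251, 0.1999]
ee_rot: [-0.002, 0.708, 0.706, -0.001]
contact_force: [0.9, 0.4, -1.8]
width: 0.0175
```

Emit:
{"op": "drive_tool", "data": {
  "targets": [
    [0.0305,0.0125,0,-4],
    [0,0,-0.02,0],
    [0,0,-0.04,0],
    [0,0,-0.02,0],
    [0,0,-0.01,0]
  ]
}}

```text
clock: 21.58
position: [0.6138, -0.013, 0.1089]
ee_rot: [-0.002, 0.732, 0.682, -0.002]
contact_force: [0.6, 0.1, -1.7]
width: 0.0174
```

Emit:
{"op": "drive_tool", "data": {
  "targets": [
    [0,0,-0.005,0],
    [0,0,0,0],
    [0,0,0,0],
    [0,0,0,0],
    [0,0,0,0]
  ]
}}

```text
clock: 22.2
position: [0.6158, -0.0133, 0.1078]
ee_rot: [0.0, 0.732, 0.682, 0.0]
contact_force: [0.7, -0.2, -1.6]
width: 0.0172
```

Emit:
{"op": "drive_tool", "data": {
  "targets": [
    [0,-0.0004,-0.0005,0],
    [0,0,-0.0005,0],
    [0,0,-0.0005,0],
    [0,0,0,0],
    [0,0,0,0]
  ]
}}

```text
clock: 22.82
position: [0.6157, -0.0137, 0.1062]
ee_rot: [0.0, 0.732, 0.682, 0.0]
contact_force: [-1.4, 0.2, 1.9]
width: 0.0172
```

Emit:
{"op": "drive_tool", "data": {
  "targets": [
    [0,0,-0.0005,0],
    [0,0,-0.0005,0],
    [0,0,0,0],
    [0,0,0,0],
    [0,0,0,0]
  ]
}}

```text
clock: 23.45
position: [0.6156, -0.0137, 0.1062]
ee_rot: [0.0, 0.732, 0.682, 0.0]
contact_force: [-2.7, 0.4, 8.3]
width: 0.0171
```

Emit:
{"op": "drive_tool", "data": {
  "targets": [
    [0,0,0,0],
    [0,0,0,0],
    [0,0,0,0],
    [0,0,0,0],
    [0,0,0,0]
  ],
  "jaw": 0.06
}}

```text
clock: 24.08
position: [0.6157, -0.0137, 0.1048]
ee_rot: [-0.0, 0.732, 0.682, -0.0]
contact_force: [0.3, 1.0, 0.1]
width: 0.0597
```

Emit:
{"op": "drive_tool", "data": {
  "targets": [
    [0,0,0.01,0],
    [0,0,0.03,0],
    [0,0,0.04,0],
    [0,0,0.04,0],
    [-0.012,0.018,0,2]
  ]
}}

```text
clock: 24.7
position: [0.6063, 0.0035, 0.2294]
ee_rot: [0.004, 0.72, 0.694, 0.003]
contact_force: [1.1, 0.1, -0.6]
width: 0.06
```

Emit:
{"op": "drive_tool", "data": {
  "targets": [
    [-0.0265,0.0385,0,3],
    [-0.0265,0.0385,0,3],
    [-0.0265,0.0385,0,3],
    [-0.0265,0.0385,0,3],
    [-0.0265,0.0385,0,3]
  ]
}}

```text
clock: 25.32
position: [0.4689, 0.1981, 0.2243]
ee_rot: [-0.001, 0.622, 0.783, -0.001]
contact_force: [0.2, 0.3, 0.7]
width: 0.0602
```

Emit:
{"op": "drive_tool", "data": {
  "targets": [
    [-0.0265,0.0385,0,3.5],
    [0,0,-0.02,0],
    [0,0,-0.03,0],
    [0,0,0,0],
    [0,0,0,0]
  ]
}}

```text
clock: 25.95
position: [0.4446, 0.2354, 0.1754]
ee_rot: [0.0, 0.599, 0.801, 0.0]
contact_force: [0.5, 0.1, 0.6]
width: 0.0599
```

Run:
```python
from h import *
s=sensors.get_state(); print(s['position'],s['ee_rot'],s['width'],s['contact_force'])
ims=[cams.get_image(c) for c in("top","side")]
show("a side",fit(ims[1:],[.4445,.2355,.28],S["a"],0,"brass"))
cv2.imwrite("pics/5.png",np.vstack([cv2.resize(i["color"][100:260,160:420,::-1],None,fx=1.8,fy=1.8) for i in ims]))
```

```text
[0.44461183 0.23543993 0.17536539] [3.02131239e-05 5.98614862e-01 8.01036969e-01 1.41863434e-04] 0.05989424544555083 [0.49924599 0.14838624 0.5715086 ]
a side xy mm [444.5 234.9] yaw 14.5 1-iou [np.float64(0.08)]
```

View pics/5.png

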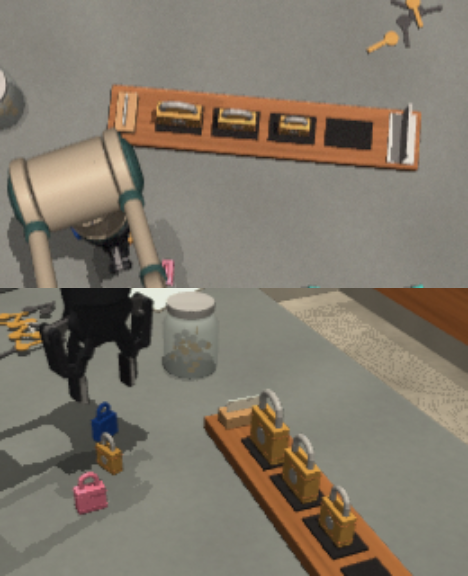

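D, C and B stand on pads 1 to 3, and the gripper is above A. Descend on A.

Emit:
{"op": "drive_tool", "data": {
  "targets": [
    [0,0,-0.03,0],
    [0,0,-0.03,0],
    [0,0,-0.02,0],
    [0,0,-0.011,0],
    [0,0,-0.0045,0]
  ]
}}

```text
clock: 26.68
position: [0.4451, 0.2353, 0.0796]
ee_rot: [0.0, 0.599, 0.801, 0.0]
contact_force: [-0.3, 0.0, -0.5]
width: 0.06
```

Emit:
{"op": "drive_tool", "data": {
  "targets": [
    [0,0,0,0],
    [0,0,0,0],
    [0,0,0,0],
    [0,0,0,0],
    [0,0,0,0]
  ],
  "jaw": 0.006
}}

```text
clock: 27.3
position: [0.4451, 0.2355, 0.0802]
ee_rot: [0.0, 0.599, 0.801, 0.001]
contact_force: [-0.5, 0.0, 6.2]
width: 0.0154
```

Emit:
{"op": "drive_tool", "data": {
  "targets": [
    [0,0,0.02,0],
    [0,0,0.03,0],
    [0,0,0.04,0],
    [0,0,0.03,0],
    [0,0,0.02,0]
  ]
}}

```text
clock: 27.92
position: [0.4448, 0.2354, 0.2208]
ee_rot: [0.0, 0.599, 0.801, 0.001]
contact_force: [-0.6, 0.7, -1.5]
width: 0.0152
```

Emit:
{"op": "drive_tool", "data": {
  "targets": [
    [0.01,-0.02,0,-2],
    [0.018,-0.036,0,-2],
    [0.018,-0.036,0,-2],
    [0.018,-0.036,0,-2],
    [0.018,-0.036,0,-2]
  ]
}}

```text
clock: 28.55
position: [0.5268, 0.0701, 0.2191]
ee_rot: [-0.0, 0.667, 0.745, -0.0]
contact_force: [0.4, 0.2, -0.9]
width: 0.015
```

Emit:
{"op": "drive_tool", "data": {
  "targets": [
    [0.018,-0.036,0,-2],
    [0.018,-0.036,0,-2],
    [0.018,-0.036,0,-2],
    [0.018,-0.036,0,-2.5],
    [0.011,-0.026,0,-2]
  ]
}}

```text
clock: 29.18
position: [0.6101, -0.1003, 0.2188]
ee_rot: [-0.0, 0.732, 0.681, -0.0]
contact_force: [0.2, 0.4, 0.0]
width: 0.0156
```

Emit:
{"op": "drive_tool", "data": {
  "targets": [
    [0,0,-0.02,0],
    [0,0,-0.04,0],
    [0,0,-0.03,0],
    [0,0,-0.015,0],
    [0,0,-0.008,0]
  ]
}}

```text
clock: 29.8
position: [0.6096, -0.0986, 0.1059]
ee_rot: [-0.0, 0.732, 0.682, -0.0]
contact_force: [-1.1, 0.0, -0.7]
width: 0.0153
```

Emit:
{"op": "drive_tool", "data": {
  "targets": [
    [0,0,-0.002,0],
    [0,0,0,0],
    [0,0,0,0],
    [0,0,0,0],
    [0,0,0,0]
  ]
}}

```text
clock: 30.42
position: [0.6098, -0.0987, 0.1047]
ee_rot: [0.0, 0.732, 0.682, 0.0]
contact_force: [0.1, 1.0, -0.3]
width: 0.0153
```

Contact is expected at z≈0.1032.

Emit:
{"op": "drive_tool", "data": {
  "targets": [
    [0,0,-0.0005,0],
    [0,0,-0.0005,0],
    [0,0,-0.0005,0],
    [0,0,0,0],
    [0,0,0,0]
  ]
}}

```text
clock: 31.05
position: [0.6096, -0.0987, 0.1032]
ee_rot: [0.0, 0.732, 0.682, 0.0]
contact_force: [-2.0, 0.6, 2.8]
width: 0.0152
```

Emit:
{"op": "drive_tool", "data": {
  "targets": [
    [0,0,-0.0005,0],
    [0,0,-0.0005,0],
    [0,0,0,0],
    [0,0,0,0],
    [0,0,0,0]
  ]
}}

```text
clock: 31.68
position: [0.6096, -0.0987, 0.1032]
ee_rot: [0.0, 0.732, 0.682, 0.0]
contact_force: [-2.4, 0.6, 9.2]
width: 0.0154
```

Emit:
{"op": "drive_tool", "data": {
  "targets": [
    [0,0,0,0],
    [0,0,0,0],
    [0,0,0,0],
    [0,0,0,0],
    [0,0,0,0]
  ],
  "jaw": 0.06
}}

```text
clock: 32.3
position: [0.6097, -0.0987, 0.1018]
ee_rot: [-0.0, 0.732, 0.682, -0.0]
contact_force: [-0.0, -0.1, -0.7]
width: 0.06
```

Emit:
{"op": "drive_tool", "data": {
  "targets": [
    [0,0,0.01,0],
    [0,0,0.03,0],
    [0,0,0.05,0],
    [0,0,0.05,0],
    [-0.02,-0.02,0.02,0]
  ]
}}

```text
clock: 32.92
position: [0.5917, -0.1184, 0.2664]
ee_rot: [0.003, 0.731, 0.682, 0.002]
contact_force: [0.3, -0.6, -0.2]
width: 0.0603
```

Emit:
{"op": "drive_tool", "data": {
  "targets": [
    [-0.04,-0.045,0,0],
    [-0.04,-0.045,0,0],
    [-0.04,-0.045,0,0],
    [-0.04,-0.045,0,0],
    [-0.04,-0.045,0,0]
  ]
}}

```text
clock: 33.55
position: [0.3883, -0.345, 0.2629]
ee_rot: [0.001, 0.732, 0.682, 0.0]
contact_force: [0.3, 0.5, 0.2]
width: 0.0603
```

Emit:
{"op": "drive_tool", "data": {
  "targets": [
    [-0.04,-0.045,0,0],
    [-0.04,-0.045,0,0],
    [-0.02,-0.045,0,0],
    [0,-0.03,0,0],
    [0,0,0,0]
  ]
}}

```text
clock: 34.17
position: [0.2891, -0.5108, 0.2623]
ee_rot: [0.001, 0.732, 0.681, -0.0]
contact_force: [0.0, 0.7, 0.3]
width: 0.0597
```

Run:
```python
from h import *
s=sensors.get_state(); print(s['position'],s['clock'],s['contact_force'])
ims=[cams.get_image(c) for c in("top","side")]
P=dict(d=(.6278,.1559),c=(.6218,.0711),b=(.6159,-.0137),a=(.6100,-.0985))
hts=dict(a=.052,b=.063,c=.074,d=.085)
out=[]
for im,(r0,r1,c0,c1) in zip(ims,((135,205,210,405),(140,320,260,440))):
    f=4
    v=cv2.resize(im["color"][r0:r1,c0:c1,::-1],None,fx=f,fy=f)
    for k,p in P.items():
        q=((proj(im,corners([*p,np.radians(-4)],S[k],.023))-[c0,r0]+.5)*f).astype(int)
        cv2.polylines(v,[cv2.convexHull(q)],True,(255,255,0),1)
    out.append(v)
cv2.imwrite("pics/t6.png",out[0]);cv2.imwrite("pics/s6.png",out[1][:600])
```

```text
[ 0.28909948 -0.51081997  0.2623233 ] 34.175 [0.02093471 0.74971752 0.2966789 ]
```

View pics/t6.png

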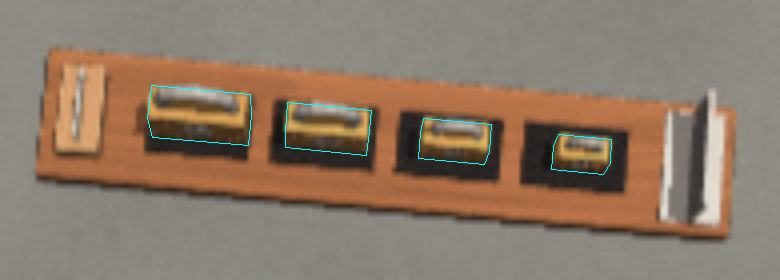

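View pics/s6.png

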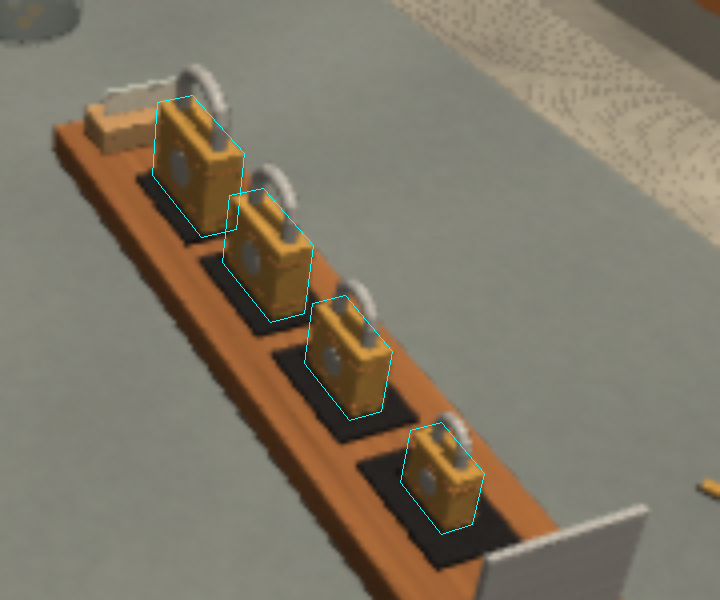

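All four are upright and in the right order, close to the overlaid models. As a last centring check, I'll fit the locks and pads separately in each camera, so calibration bias cancels.

Run:
```python
import h; from h import *
P=dict(d=(.6278,.1559),c=(.6218,.0711),b=(.6159,-.0137),a=(.6100,-.0985))
new=[cams.get_image(c) for c in("top","side")]
old=[dict(i,color=cv2.imread(f"pics/{c}0.png")[:,:,::-1].copy()) for i,c in zip(new,("top","side"))]
for i in new:
    hsv=cv2.cvtColor(i["color"],cv2.COLOR_RGB2HSV)
    q=proj(i,np.array([[.61,-.0985,.05],[.58,-.0985,.02]])).astype(int); print([hsv[b,a].tolist() for a,b in q])
def mask(im,kind):
    hsv=cv2.cvtColor(im["color"],cv2.COLOR_RGB2HSV)
    return cv2.inRange(hsv,(15,110,40),(30,255,255)) if kind=="brass" else cv2.inRange(im["color"],(0,0,0),(75,75,75))
h.mask=mask
for k,p in P.items():
    for n,o,i in zip(("top","side"),old,new):
        pad=fit([o],[*p,-.07],(.044,.07,0),.023,"pad"); lk=fit([i],[*p,-.07],S[k],.023,"brass")
        d=lk[0]-pad[0]; t=-.07; c,s=np.cos(t),np.sin(t)
        print(k,n,"lock-pad across %.1f along %.1f mm yaw %.1f"%(1e3*(c*d[0]+s*d[1]),1e3*(-s*d[0]+c*d[1]),np.degrees(d[2])),pad[1],lk[1],np.round(lk[0],4),np.round(pad[0],4))
```

```text
[[16, 152, 166], [11, 156, 175]]
[[18, 171, 200], [12, 169, 158]]
d top lock-pad across 0.8 along -0.3 mm yaw -1.3 [np.float64(0.06)] [np.float64(0.06)] [ 0.6293  0.1576 -0.0827] [ 0.6285  0.1579 -0.0599]
d side lock-pad across -2.8 along -11.6 mm yaw 16.6 [np.float64(0.05)] [np.float64(0.37)] [0.6241 0.1438 0.2268] [ 0.6278  0.1551 -0.0623]
c top lock-pad across 0.5 along -1.8 mm yaw -1.7 [np.float64(0.07)] [np.float64(0.08)] [ 0.6234  0.0715 -0.0953] [ 0.623   0.0733 -0.0665]
c side lock-pad across 0.6 along 9.2 mm yaw 9.8 [np.float64(0.04)] [np.float64(0.38)] [0.6233 0.08   0.0937] [ 0.6221  0.0708 -0.0768]
b top lock-pad across 0.7 along -2.2 mm yaw -2.1 [np.float64(0.07)] [np.float64(0.09)] [ 0.6179 -0.0137 -0.0921] [ 0.6174 -0.0114 -0.0558]
b side lock-pad across 0.1 along 0.3 mm yaw -0.1 [np.float64(0.04)] [np.float64(0.04)] [ 0.6166 -0.0135 -0.0711] [ 0.6165 -0.0139 -0.0698]
a top lock-pad across 0.5 along -3.0 mm yaw 0.4 [np.float64(0.06)] [np.float64(0.09)] [ 0.612  -0.0991 -0.0744] [ 0.6116 -0.096  -0.0813]
a side lock-pad across -0.1 along -1.2 mm yaw -2.8 [np.float64(0.04)] [np.float64(0.05)] [ 0.6103 -0.0992 -0.1108] [ 0.6105 -0.098  -0.0619]
```

```bash
python3 -c "
from rig import manip
print(manip.sign_off())"
```

```text
the job is handed in; nothing more can be done
None
```

The four brass padlocks are on the pads and the job is handed in, at about 34 s on the robot clock. The bookend was at the plank's −y end, so from it outward the order is A on pad_4, B on pad_3, C on pad_2 and D on pad_1.

**Final pictures:** Both views show all four upright on their pads. The arm had withdrawn, with no contact force above sensor noise. The jar and the coloured look-alikes were never touched.

**Centring:** Fits of each lock against its pad agree to within 1 mm across the row and about 3° in yaw. Along the row they agree to within about 3 mm. A is the worst: 3.0 mm off in the top view but only 1.2 mm in the side view, in the same direction.

**Failed checks:** The side-view fits for C and D failed because neighbouring brass runs together there (about 0.37 mismatch), so I ignored them. For those two I relied on the top view and the overlay.

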